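# Empty the green glass tip tray through its gate

### The arm

A 6-joint arm with a two-finger parallel gripper is mounted at the origin on the work surface. World frame = base frame: x ahead of the robot, y to its left, z up, the work surface at z = 0. Lengths are in m, angles in rad, forces in N, time in s.
With the tool pointing down it reaches from about 0.325 to 0.9 m from the base axis. Payload 3.5 kg.
Tool frame: the origin (TCP) lies midway between the tips of the shut fingers; the grasp point (between the pads) lies 19 mm behind it; y points along the fingers, x is the direction in which the jaws open and shut, and the axes are right-handed (so a half turn about y gives the same grasp; the last joint's range is limited). The gripper opens to 85 mm and grips with 20 to 120 N. Pads are 22 mm wide; open, the fingers measure 114 mm over their backs; the gripper's body (76 mm by 85 mm) begins 54 mm behind the grasp point. The pads swing forward as they close: fully open they stand 13 mm farther back than shut.
Start: joints at [1.026, 0.276, -0.026, 1.268, 0, 1.467], TCP at [0.267, 0.565, 0.231] pointing down, gripper open.
Joint ranges: [-3.12, 3.12], [-0.85, 1.88], [-1.08, 1.24], [-1.95, 2.15], [-1.57, 1.53], [-3.14, 3.14]. Speed limits (rad/s): [2.57, 2.57, 3.14, 3.14, 3.14, 3.14].

### API

Orientations are given as [roll, pitch, yaw] about the fixed x, y, z axes, in that order (R = Rz(yaw) Ry(pitch) Rx(roll)).
In Python, from station import * gives the robot as it stands.
- The arm moves only by the tool carry_out, never from a script. Its argument "series" is text: rows parted by semicolons, each of 7 numbers parted by spaces: the shift along the tool's x, y, z in mm, then the turn, a rotation vector about the tool's x, y, z in degrees, then the opening, from 0 (shut) to 1 (fully open). A call has 1 to 12 rows; each row is the pose to reach, as a shift and turn from the pose measured when the call began, along the tool's axes at that moment; what a row does not reach only later rows make up. A row lasts 1/10 s, in which the tool goes at most 50 mm and 8.59 degrees, less where a joint would pass 70% of its speed; a pose out of reach is approached as far as the arm can. A call with a gripper value outside its range is refused whole. The fingers move at their own pace and stop on an object; "newtons" is the grip in N (left out, the last holds). Time passes only in rows, so rows that repeat a pose let the fingers close. It gives the time, the measured TCP pose, the force and the opening at its end, in the units of the state.
- get_state(): the state, without advancing time (a new reading comes with each control period).
- get_image(name): name is "scene" or "top"; returns (picture, depth): 480x640x3 uint8, blue, green, red; 480x640 float32, m along the optical axis (not along the pixel's ray), 0 where there is no reading.
- calibration(name): a dict with "K" (3x3 intrinsics, pixels), "origin" and "rotation" of the camera in the world. Camera axes: x right, y up, looking along -z (the intrinsics and any distortion apply to the point x, -y, -z); pixel columns grow to the right and rows downward; lengths in m; the calibration is good to about 2 mm. A picture is of the moment at which its call begins. calibration takes no time and is no camera call.
- close_job(): hands the job in, once; it reports no verdict.
The state is a dict: "t": time; "joints": joint angles; "joint_velocities": joint speeds; "effort": joint torques, N m; "position": TCP position; "orientation": TCP orientation; "ft_force": force on the tool from outside, world axes, zero at the start; "moment": the same for the moment, N m; "width": finger opening in m.
Only numpy, scipy, OpenCV 4.12 (cv2) and the standard library are available. Lean on these libraries where they do the work, as an engineer would, in place of code of your own. Each camera call takes 0.05 s, during which the arm holds its last target. There are 200 camera calls.

### The job

Two tip trays stand on the glass cutter's bench. Take the one that holds the green glass: with the tray still level, lower its end gate all the way by the red tab, then raise the tray by its black handle bar so that both green pieces slide out over the gate into the grey catch box below it. Set the tray back down level and let go; the gate may stay down.

Things in the scene. Friction and masses are not known exactly. Their poses are not given: they have to be found in the camera images.
- green_handle (a point): Middle of the green tray's black handle bar, 12 mm round, 90 long in y; z 185 mm. 35 mm above the rim, 20 behind the rear wall: pinch it from above, closing along x; it may turn in the fingers. Axes fixed to the tray: x from bar to gate, z up. Tray hinge: parallel to y, 175 mm ahead of (+x) and 75 below the bar. Raise the bar to tip, 57 degrees at most; free-moving, 0.25-0.45 kg, sinks back level if released.
- green_tab (a point): Middle of the red tab (30 y, 12 x, 28 mm z) on the green tray's gate, a 108 mm wide flap at its +x end; z 166 mm. Gate hinge: along its lower edge, parallel to y, 50 mm below and 4 behind the tab's middle; 193 ahead of and 69 below the bar. z axis: hinge to tab. Starts upright or leaning out up to 6 degrees. Pushed out (+x, under 1 N) past 30 degrees it falls by itself to its stop, level with the tray floor.
- green_piece1 (a point): Centre of a loose green glass piece, 32 x 26 x 8 mm, 17 g, flat on the floor of the green tray (open aluminium pan 170 x 112 mm, sides 36 high, on a fixed wooden stand). It slides once the tray is tipped 16 to 23 degrees. A like tray on the other side holds amber glass; which is left or right changes.
- green_piece2 (a point): Centre of the second green glass piece, same size, same tray. They belong in the grey catch box, fixed on the bench under the gate: 170 (x) x 150 mm, walls 45 high, centred 275 mm ahead of the bar along the tray's x.
Mind the look-alikes: they are no part of the job. What is shaped like the part that bears green_piece2 but purple or yellow is not meant.

How it is judged:
By the outcome, as a careful person would: the job done as asked, in the order asked, and still so for the second after the job is handed in, with the robot touching nothing.
It also fails if it takes over 50 s, if anything falls off the work surface, if the arm or the gripper's body presses on something with over 40 N, if the wrist force passes 120 N, or if a joint passes its speed limit or range.

## Working session

There is one attempt and no reset: what is moved stays moved. The work goes in short steps, Python scripts to look and compute and a tool call to move; the robot and the scene stay as the last step left them, time stands still between calls to the robot, and variables do not carry over. Pictures are saved under pics/ and viewed, about 8 in all and at most 12, crops included, and the job is handed in when it is done.

Besides the shell and the picture viewer there is one more tool, called after "Request:" as a command line: name --argument value ..., lists and objects as JSON in quotes. carry_out: Moves the arm, as the interface text tells. Its arguments: {"type":"object","properties":{"series":{"type":"string"},"newtons":{"type":"number"}},"required":["series"]}

```bash
mkdir -p pics; cat > h.py <<'E'
from station import *
import numpy as np, cv2
from scipy.spatial.transform import Rotation as R
def shot(n,f):
    p,d=get_image(n); cv2.imwrite(f'pics/{f}.png',p); np.save(f'pics/{f}.npy',d); return p,d
def ray(n,u,v):
    c=calibration(n);K=np.array(c['K'])
    q=np.linalg.inv(K)@[u,v,1]
    return np.array(c['origin']),np.array(c['rotation'])@[q[0],-q[1],-q[2]]
def pix(n,u,v,d=None,z=None):
    o,r=ray(n,u,v)
    return o+r*(d if z is None else (z-o[2])/r[2])
def proj(n,P):
    c=calibration(n);q=np.array(c['rotation']).T@(np.array(P)-c['origin']);k=np.array(c['K'])@[q[0],-q[1],-q[2]];return k[:2]/k[2]
E
python3 - <<'E'
from h import *
shot('scene','s0');shot('top','t0')
for n in('scene','top'):print(calibration(n))
print(get_state())
E
```

```text
{'K': array([[501.89851464,   0.        , 323.20960765],
       [  0.        , 501.89851464, 244.44269539],
       [  0.        ,   0.        ,   1.        ]]), 'origin': array([ 1.02787808, -0.53072354,  0.64589906]), 'rotation': array([0.92766139, 0.01658011, 0.7766994 ])}
{'K': array([[504.78416479,   0.        , 320.06128925],
       [  0.        , 504.78416479, 237.63139959],
       [  0.        ,   0.        ,   1.        ]]), 'origin': array([ 0.39959172, -0.02345725,  1.11956921]), 'rotation': array([ 0.14905346, -0.02049352, -1.58532183])}
{'t': 0.1, 'joints': array([ 1.02560478e+00,  2.77058642e-01, -2.77711870e-02,  1.26799716e+00,
        2.64098102e-07,  1.46739090e+00]), 'joint_velocities': array([ 7.30399414e-04, -8.09749280e-04,  2.47995216e-03,  1.94148197e-03,
        8.71322505e-05,  1.04027145e-03]), 'effort': array([ 3.69661875e-04, -4.46706569e+01,  2.96129036e+01,  8.45494098e-03,
       -1.20199370e-04, -2.16398952e-07]), 'position': array([0.26685935, 0.56437045, 0.23025753]), 'orientation': array([-1.57058646,  0.00201979,  1.12901042]), 'ft_force': array([-0.30410975, -0.1035041 , -0.02918728]), 'moment': array([-0.01130332, -0.00857882, -0.010733  ]), 'width': 0.0853225772752049}
```

```bash
sed -i "s/np.array(c\['rotation'\])/R.from_euler('xyz',c['rotation']).as_matrix()/g" h.py; cat h.py | tail -12
```

```text
from scipy.spatial.transform import Rotation as R
def shot(n,f):
    p,d=get_image(n); cv2.imwrite(f'pics/{f}.png',p); np.save(f'pics/{f}.npy',d); return p,d
def ray(n,u,v):
    c=calibration(n);K=np.array(c['K'])
    q=np.linalg.inv(K)@[u,v,1]
    return np.array(c['origin']),R.from_euler('xyz',c['rotation']).as_matrix()@[q[0],-q[1],-q[2]]
def pix(n,u,v,d=None,z=None):
    o,r=ray(n,u,v)
    return o+r*(d if z is None else (z-o[2])/r[2])
def proj(n,P):
    c=calibration(n);q=R.from_euler('xyz',c['rotation']).as_matrix().T@(np.array(P)-c['origin']);k=np.array(c['K'])@[q[0],-q[1],-q[2]];return k[:2]/k[2]
```

View pics/t0.png

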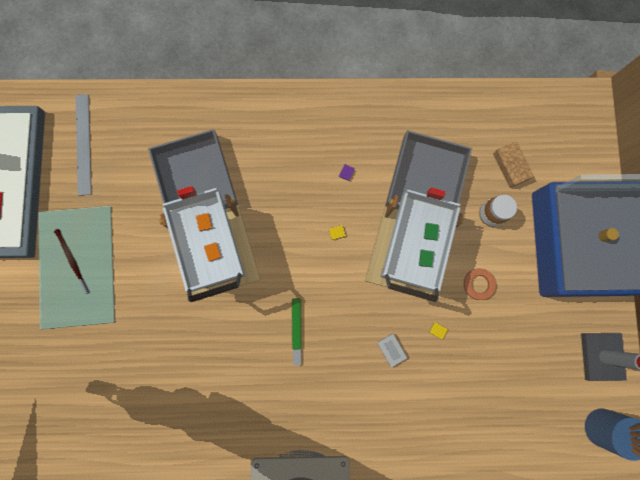

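View pics/s0.png

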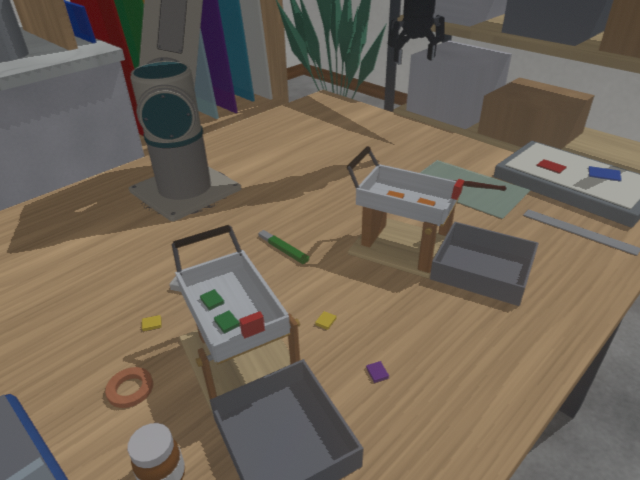

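The top view shows amber glass in the left tray (pieces at 204,222 and 213,252) and green glass in the right tray (431,232 and 426,258). The right tray's bar is at about (412,294) and its red tab at (436,194). In the scene view the same tray is front-left. The purple (347,172) and yellow (338,232 and 439,330) chips are look-alikes. I'll confirm with an enlarged crop.

```bash
python3 - <<'E'
import cv2,numpy as np
a=cv2.imread('pics/t0.png')[175:310,355:485];b=cv2.imread('pics/s0.png')[215:365,160:310]
cv2.imwrite('pics/c0.png',np.hstack([cv2.resize(a,(520,540),interpolation=2),cv2.resize(b,(270,270))[:, :].copy() if 0 else cv2.copyMakeBorder(cv2.resize(b,(280,280)),0,260,0,0,0)]))
b=cv2.resize(b,(600,600),interpolation=2);cv2.imwrite('pics/c1.png',b)
E
```

```text
(no output)
```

View pics/c0.png

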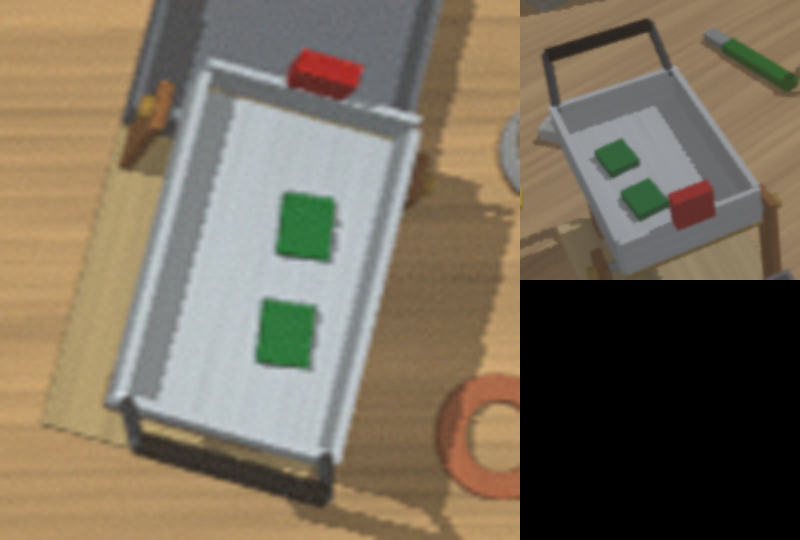

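View pics/c1.png

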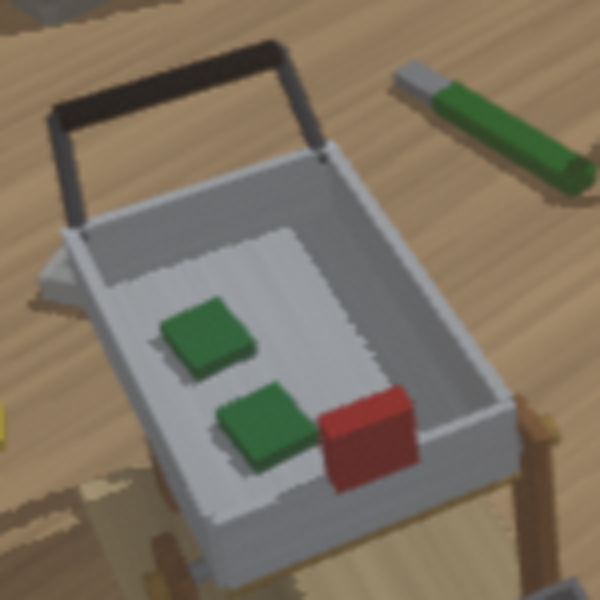

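```bash
python3 - <<'E'
from h import *
def tri(a,b):
    o1,r1=ray('top',*a);o2,r2=ray('scene',*b)
    s=np.linalg.lstsq(np.c_[r1,-r2],o2-o1,rcond=None)[0];p,q=o1+s[0]*r1,o2+s[1]*r2
    return (p+q)/2,np.linalg.norm(p-q)
P=lambda u,v:(355+u/4,175+v/4); S=lambda u,v:(160+u/4,215+v/4)
print('bar',pix('top',*P(231,465),z=.185),tri(P(231,465),S(167,85)),pix('scene',*S(167,85),z=.185))
e=[pix('top',*P(u,v),z=.185) for u,v in((137,440),(325,490))];print('ends',e,np.linalg.norm(e[0]-e[1]))
print('tabtop',pix('top',*P(327,70),z=.18),tri(P(327,70),S(368,412)),pix('scene',*S(368,412),z=.18))
l=[pix('top',*P(u,v),z=.15) for u,v in((118,400),(210,65),(340,458),(418,122))]
for i in(0,2):d=l[i+1]-l[i];print('side',np.degrees(np.arctan2(d[1],d[0])),np.linalg.norm(d))
d=e[0]-e[1];print('bar yaw',np.degrees(np.arctan2(d[1],d[0]))-90)
print('pieces',[pix('top',*p,z=.123) for p in(P(306,227),P(287,333))])
s=get_state();print(R.from_euler('xyz',s['orientation']).as_matrix())
E
```

```text
bar [ 0.43740449 -0.21470186  0.185     ] (array([ 0.43758443, -0.21416747,  0.18595465]), np.float64(0.0007980205899123869)) [ 0.43665518 -0.21322263  0.185     ]
ends [array([ 0.44951423, -0.17149983,  0.185     ]), array([ 0.42531612, -0.25782761,  0.185     ])] 0.0896550854040485
tabtop [ 0.62535883 -0.26982087  0.18      ] (array([ 0.62708442, -0.26926598,  0.17690288]), np.float64(0.0033576384170717183)) [ 0.63082419 -0.26972354  0.18      ]
side -17.229108685909544 0.17269505569412066
side -15.925318575279265 0.170972023766617
bar yaw -15.658448167916376
pieces [array([ 0.55834849, -0.27019997,  0.123     ]), array([ 0.50497191, -0.25814692,  0.123     ])]
[[ 4.27553716e-01 -1.05329190e-03 -9.03989331e-01]
 [ 9.03987688e-01 -1.73613846e-03  4.27554962e-01]
 [-2.01979083e-03 -9.99997938e-01  2.09870455e-04]]
```

The tray yaw is about −16°, with the bar at (0.437, −0.2145) and the tab about 196 mm ahead of it. The bar length, rim length and spacing all match the sizes given. I'll travel to above the tray, behind the tab, with the fingers shut.

Request:
carry_out --series "-50 -40 -53 0 8 0 0;-101 -50 -107 0 16 0 0;-152 -50 -160 0 24 0 0;-202 -50 -213 0 32 0 0;-253 -50 -267 0 40 0 0;-303 -50 -320 0 48 0 0;-354 -50 -373 0 56 0 0;-404 -50 -426 0 64 0 0;-455 -50 -480 0 72 0 0;-505 -50 -533 0 80.7 0 0;-556 -50 -586 0 80.7 0 0;-606 -50 -640 0 80.7 0 0" --newtons 30

```text
t: 1.3
position: [0.4812, 0.0107, 0.2799]
orientation: [-1.573, 0.001, -0.28]
ft_force: [0.9, 1.4, 0.1]
width: -0.0001
```

Request:
carry_out --series "0 0 0 0 0 0 0"

```text
t: 1.4
position: [0.4829, 0.0059, 0.2795]
orientation: [-1.574, -0.001, -0.287]
ft_force: [-0.7, 0.1, -1.1]
width: 0.0002
```

Request:
carry_out --series "29 0 -37 0 0 0 0;58 0 -74 0 0 0 0;87 0 -111 0 0 0 0;116 0 -149 0 0 0 0;145 20 -186 0 0 0 0;173 50 -223 0 0 0 0;173 80 -223 0 0 0 0;173 80 -223 0 0 0 0;173 80 -223 0 0 0 0"

```text
t: 2.3
position: [0.5847, -0.2557, 0.1994]
orientation: [-1.573, 0.003, -0.286]
ft_force: [-0.6, -0.5, 0.7]
width: -0.0005
```

```bash
python3 - <<'E'
from h import *
p,d=shot('scene','s1');q,_=shot('top','t1')
a=p[190:390,120:345];b=q[155:305,350:490]
cv2.imwrite('pics/c2.png',np.hstack([cv2.resize(a,(450,400),interpolation=2),cv2.resize(b,(350,400),interpolation=2)]))
s=get_state();print(s['position'],s['orientation'])
E
```

```text
[ 0.58637721 -0.25628384  0.20226134] [-1.57438797 -0.00265401 -0.28562327]
```

View pics/c2.png

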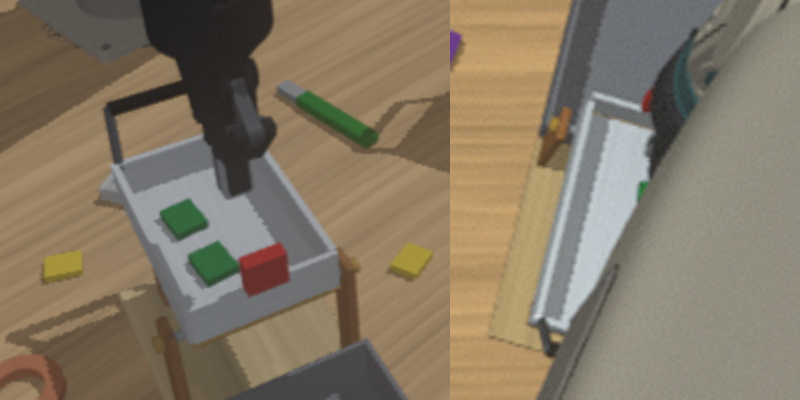

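The shut fingers hang over the tray floor, right behind the red tab (265,268 in the crop), which lines up. Next I lower and push.

Request:
carry_out --series "0 22 0 0 0 0 0;0 44 0 0 0 0 0;0 44 0 0 0 0 0;10 44 0 0 0 0 0;20 44 0 0 0 0 0;30 44 0 0 0 0 0;38 44 0 0 0 0 0;46 44 0 0 0 0 0;54 44 0 0 0 0 0;62 44 0 0 0 0 0;70 44 0 0 0 0 0;72 44 0 0 0 0 0"

```text
t: 3.6
position: [0.6565, -0.2771, 0.1583]
orientation: [-1.574, -0.003, -0.286]
ft_force: [-0.8, 0.6, -0.2]
width: 0.0001
```

Request:
carry_out --series "0 0 0 0 0 0 0;0 -40 0 0 0 0 0;-30 -80 0 0 0 0 0;-80 -80 0 0 0 0 0;-130 -80 0 0 0 0 0;-180 -80 0 0 0 0 0.8;-222 -80 0 0 0 0 0.8;-222 -80 0 0 0 0 0.8;-222 -80 0 0 0 0 0.8"

```text
t: 4.5
position: [0.4426, -0.214, 0.238]
orientation: [-1.575, -0.004, -0.286]
ft_force: [0.4, 0.0, 0.5]
width: 0.0579
```

```bash
python3 - <<'E'
from h import *
p,d=shot('scene','s2')
a=p[190:390,120:345]
cv2.imwrite('pics/c3.png',cv2.resize(a,(675,600),interpolation=2))
s=get_state();print(s['position'],s['orientation'],s['width'])
r=R.from_euler('xyz',s['orientation']).as_matrix();print(r.T@(np.array([.437,-.2142,.166])-s['position'])*1e3)
E
```

```text
[ 0.44383497 -0.21457205  0.23823296] [-1.57491666 -0.00513666 -0.28579717] 0.06515392011656738
[-7.03355605 72.20364341 -1.27248279]
```

View pics/c3.png

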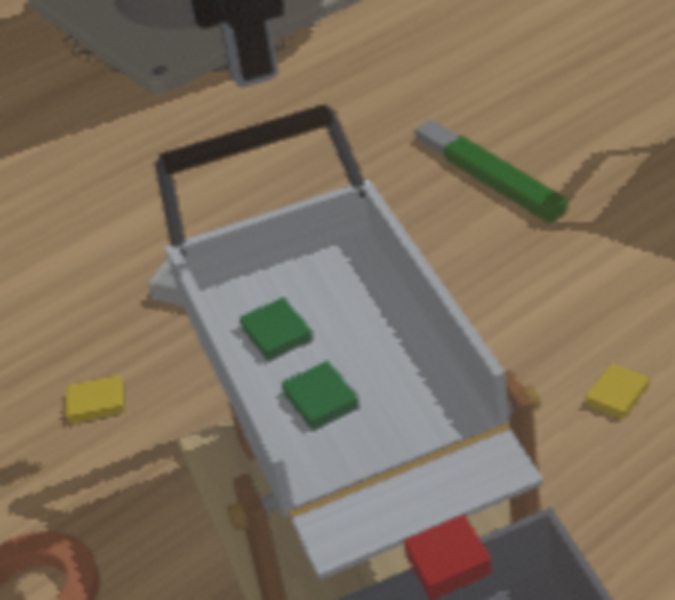

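The gate is fully down, level with the floor (crop about 420,500), and both pieces still lie in the pan. Next I grip the bar.

Request:
carry_out --series "-7 0 -1 0 0 0 0.8;-7 36 -1 0 0 0 0.8;-7 60 -1 0 0 0 0.8;-7 72 -1 0 0 0 0.8;-7 72 -1 0 0 0 0.8;-7 72 -1 0 0 0 0.1;-7 72 -1 0 0 0 0;-7 72 -1 0 0 0 0;-7 72 -1 0 0 0 0;-7 72 -1 0 0 0 0;-7 72 -1 0 0 0 0" --newtons 30

```text
t: 5.65
position: [0.437, -0.2142, 0.1673]
orientation: [-1.576, -0.006, -0.286]
ft_force: [-2.8, 0.8, 5.4]
width: 0.0112
```

```bash
python3 - <<'E'
from h import *
s=get_state();print(s['position'],s['orientation'],s['width'],s['ft_force'])
for t in (5,10,15,20,25,30,35,40,45,50):
    a=np.radians(t);c,n=np.cos(a),np.sin(a);x,z=-175,75
    print(t,np.round([x*c+z*n-x, -( -x*n+z*c-z)],0))
E
```

```text
[ 0.43704386 -0.21418857  0.16728772] [-1.5757809  -0.00560028 -0.2858922 ] 0.011164824332181848 [-2.82252748  0.75896446  5.44077806]
5 [  7. -15.]
10 [ 16. -29.]
15 [ 25. -43.]
20 [ 36. -55.]
25 [ 48. -67.]
30 [ 61. -77.]
35 [ 75. -87.]
40 [ 89. -95.]
45 [ 104. -102.]
50 [ 120. -107.]
```

Request:
carry_out --series "4 -9 0 0 0 0 0;7 -15 0 0 0 0 0;11 -22 0 0 0 0 0;16 -29 0 0 0 0 0;20 -36 0 0 0 0 0;25 -43 0 0 0 0 0;30 -49 0 0 0 0 0;36 -55 0 0 0 0 0;42 -61 0 0 0 0 0;48 -67 0 0 0 0 0;48 -67 0 0 0 0 0;48 -67 0 0 0 0 0"

```text
t: 6.85
position: [0.4824, -0.2276, 0.2359]
orientation: [-1.577, -0.004, -0.286]
ft_force: [-6.7, -1.0, 3.8]
width: 0.0108
```

```bash
python3 - <<'E'
from h import *
s=get_state();print(s['position'],s['orientation'],s['width'],s['ft_force'])
p,d=shot('scene','s3')
cv2.imwrite('pics/c4.png',cv2.resize(p[190:480,120:410],(580,580)))
E
```

```text
[ 0.48235305 -0.22762623  0.23590287] [-1.5771501  -0.00435705 -0.28607432] 0.01079674776927592 [-6.72225957 -0.9511444   3.77337944]
```

View pics/c4.png

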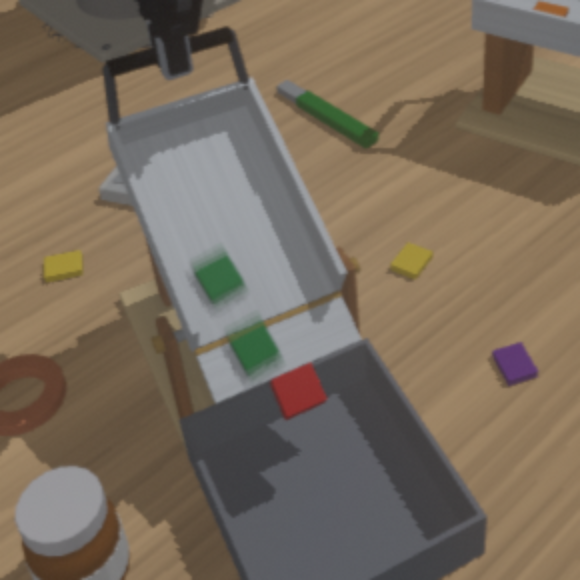

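At about 25° both pieces are sliding down (218,278 and 254,346). I'll go on up to about 42°, hold, and look again.

Request:
carry_out --series "0 0 0 0 0 0 0;6 -5 0 0 0 0 0;13 -10 0 0 0 0 0;20 -15 0 0 0 0 0;27 -20 0 0 0 0 0;34 -24 0 0 0 0 0;41 -28 0 0 0 0 0;47 -31 0 0 0 0 0;47 -31 0 0 0 0 0;47 -31 0 0 0 0 0;47 -31 0 0 0 0 0;47 -31 0 0 0 0 0"

```text
t: 8.1
position: [0.5276, -0.2409, 0.2676]
orientation: [-1.578, -0.005, -0.286]
ft_force: [-3.8, -2.2, 5.5]
width: 0.0109
```

```bash
python3 - <<'E'
from h import *
s=get_state();print(s['position'],s['orientation'],s['width'],s['ft_force'])
p,d=shot('scene','s4')
cv2.imwrite('pics/c5.png',cv2.resize(p[190:480,120:410],(580,580)))
E
```

```text
[ 0.52756456 -0.2408986   0.2676066 ] [-1.5776043  -0.00526426 -0.28624171] 0.010900521514273008 [-3.80862291 -2.21479663  5.48953927]
```

View pics/c5.png

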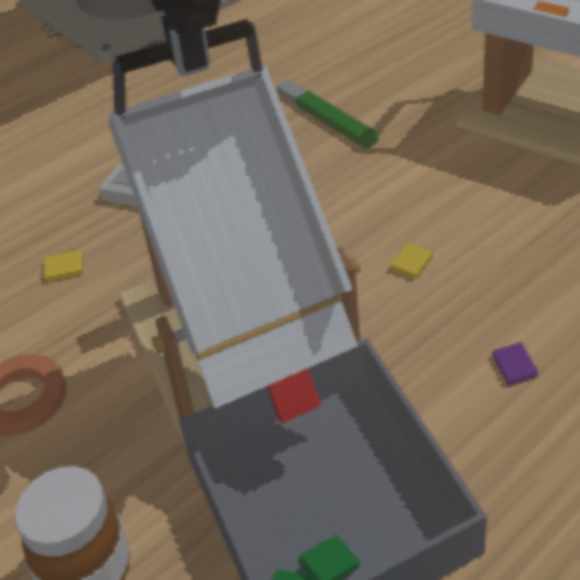

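The tray is empty and the pieces are in the box (330,558 and one behind it). I'll lower the tray along the same arc.

Request:
carry_out --series "-10 7 0 0 0 0 0;-20 14 0 0 0 0 0;-30 21 0 0 0 0 0;-40 29 0 0 0 0 0;-50 38 0 0 0 0 0;-58 45 0 0 0 0 0;-66 55 0 0 0 0 0;-73 64 0 0 0 0 0;-79 72 0 0 0 0 0;-84 80 0 0 0 0 0;-89 89 0 0 0 0 0;-92 95 0 0 0 0 0"

```text
t: 9.35
position: [0.439, -0.2146, 0.1708]
orientation: [-1.576, -0.004, -0.286]
ft_force: [-3.5, 2.0, 0.4]
width: 0.0108
```

```bash
python3 - <<'E'
from h import *
s=get_state();print(s['position'],s['width'],s['ft_force'])
r=R.from_euler('xyz',s['orientation']).as_matrix();print(r.T@(np.array([.437,-.2142,.167])-s['position'])*1e3)
E
```

```text
[ 0.43900183 -0.21459061  0.17082408] 0.0107643751350013 [-3.47881939  1.99035409  0.44109384]
[-2.04663861  3.81645371 -0.17161823]
```

Request:
carry_out --series "-1 2 0 0 0 0 0;-2 4 0 0 0 0 0;-2 4 0 0 0 0 0;-2 4 0 0 0 0 0;-2 4 0 0 0 0 0.5;-2 4 0 0 0 0 0.5;-2 4 0 0 0 0 0.5;-2 4 0 0 0 0 0.5;-2 -6 0 0 0 0 0.5;-2 -26 0 0 0 0 0.5;-2 -56 0 0 0 0 0.5;-2 -96 0 0 0 0 0.5"

```text
t: 10.55
position: [0.4358, -0.2127, 0.267]
orientation: [-1.574, -0.001, -0.286]
ft_force: [0.5, -0.8, -0.2]
width: 0.0425
```

Request:
carry_out --series "0 -20 0 0 0 0 0.5;-30 -40 0 0 0 0 0.5;-60 -50 0 0 0 0 0.5;-60 -50 0 0 0 0 0.5;-60 -50 0 0 0 0 0.5"

```text
t: 11.05
position: [0.3785, -0.1958, 0.3179]
orientation: [-1.575, -0.004, -0.286]
ft_force: [0.6, 0.0, -0.5]
width: 0.0425
```

```bash
python3 - <<'E'
from h import *
s=get_state();print(s['t'],s['position'],s['width'],s['ft_force'])
p,d=shot('scene','s5');q,_=shot('top','t5')
cv2.imwrite('pics/c6.png',np.hstack([cv2.resize(p[190:480,120:410],(450,450)),cv2.resize(q[110:310,340:490],(338,450))]))
E
```

```text
11.05 [ 0.37849708 -0.19584763  0.31794799] 0.04250298432632883 [ 0.58523681  0.01666044 -0.49642366]
```

View pics/c6.png

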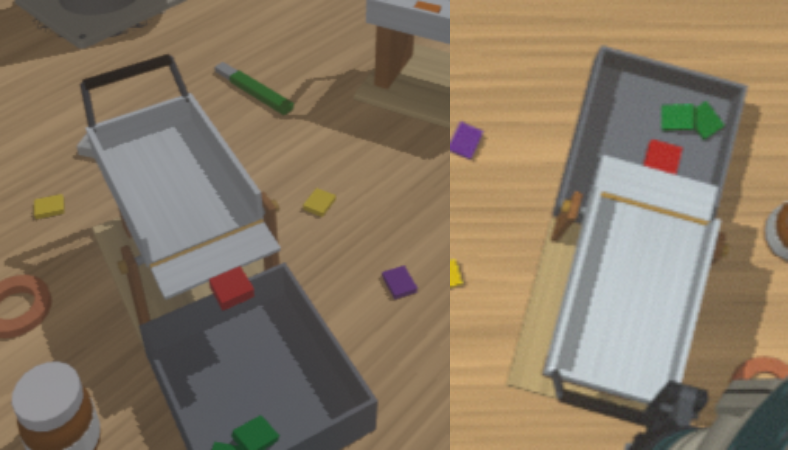

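Both green pieces lie in the box (top crop 677,117 and 708,120). The tray is empty and level, with the bar at the same pixels as before tipping, and the gripper is clear of it.

```bash
python3 -c "
from station import *
print(close_job())"
```

```text
the job is handed in; nothing more can be done
None
```

The job is done and handed in at about 11 s on the robot's clock. The green glass was in the right-hand tray.

- **Gate:** with the tray level, I pushed the red tab out with the shut fingers, and the gate fell to its stop.
- **Tipping:** I gripped the black bar and raised the tray to about 42°. Both green pieces slid over the gate into the grey catch box.
- **Setting down:** I lowered the tray along the same arc, let go and backed away.

The last pictures show both pieces in the box and the tray empty. The bar is at the same pixels as before tipping, so the tray is level. The gate is still down and the robot touches nothing. In the readings I took, the wrist force stayed under about 8 N. No check failed or disagreed.

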